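# Roll the brass tube onto the red line of the marking-out board

### The arm

A 6-joint arm with a two-finger parallel gripper is mounted at the origin on a cart in front of the work surface, level with it; the furniture and walls round the work are solid. World frame = base frame: x ahead of the robot, y to its left, z up, the work surface at z = 0. Lengths are in m, angles in rad, forces in N, time in s.
With the tool pointing down it reaches from about 0.3 to 0.75 m from the base axis. Payload 8.5 kg.
Tool frame: the origin (TCP) lies on the centre line of the jaws, within the pads' length; the fingertips stand 11 mm ahead of it and the grasp point (between the pads) lies 8 mm behind it (robot.nose_length is the distance from the TCP to the fingertips, in m); z points along the fingers, y is the line along which they close (so a half turn about z gives the same grasp; the last joint's range is limited). The gripper opens to 88 mm and grips with 3 to 60 N. Pads are 18 mm wide; open, the fingers measure 123 mm over their backs; the gripper's body (75 mm by 187 mm) begins 45 mm behind the grasp point.
Start: joints at [1.056, 0.381, 1.297, -0, 1.464, -0.215], TCP at [0.162, 0.525, 0.222] pointing down, gripper open.
Joint ranges: [-3.11, 3.11], [-0.89, 2.33], [0.22, 2.48], [-1.42, 4.56], [0.17, 2.85], [-2.88, 2.88]. Speed limits (rad/s): [2.39, 2.39, 3.14, 3.14, 3.14, 3.14].

### API

Orientations are given as a rotation vector (axis times angle).
In Python, from workcell import robot, command_gripper, planner, vision, hand_in, monitor gives the robot as it stands. Calls block until the motion is done:
- robot.move_ptp(position, orientation): joint-space move of the TCP to a pose.
- robot.movel(position, v=0.15, frame=None): straight line of the TCP; frame=None keeps the orientation; v is the mean speed in m/s.
- robot.move_joints(angles): joint-space move.
- command_gripper(opening): finger opening in m; the grip force is fixed at half the most; returns when the fingers have stopped.
- robot.hold(seconds).
- planner.inverse_kinematics(position, orientation): joint angles nearest the present ones, or None.
- vision.grab_frame(name): name is "scene" or "side" or "wrist"; returns a dict with "img" (400x640x3 uint8, red, green, blue), "fx", "fy", "cx", "cy" (pixels), "position" and "orientation" of the camera in the world. Camera axes: x right, y up, looking along -z (the intrinsics and any distortion apply to the point x, -y, -z); pixel columns grow to the right and rows downward; lengths in m; the calibration is good to about 2 mm. A picture is of the moment at which its call begins. There is no depth.
A pose or a line that the arm cannot do raises robot.Unreachable and nothing moves.
- hand_in(): hands the job in; it is judged then, once.
Readings, each from a call of its own:
- monitor.get_t(): time.
- monitor.get_q(): joint angles.
- monitor.get_qvel(): joint speeds.
- monitor.get_joint_efforts(): joint torques, N m.
- monitor.get_ee_pos(): TCP position.
- monitor.get_orientation(): TCP orientation.
- monitor.get_wrist_force(): force on the tool from outside, world axes, zero at the start.
- monitor.get_torque(): the same for the moment, N m.
- monitor.get_width(): finger opening in m.
- monitor.get_gripper_force(): force on a finger pad.
Only numpy, scipy, OpenCV 4.12 (cv2) and the standard library are available. Lean on these libraries where they do the work, as an engineer would, in place of code of your own. Each camera call takes 0.05 s, during which the arm holds its last target. There are 200 camera calls.

### The job

Roll the brass tube across the marking-out board onto the red line, by pushing it sideways near its top with the fingertips: it must turn over as it goes and end up at rest on top of the line, lying along it, with the line under the middle of its thickness. Do not grasp the tube or lift it off the board, and leave the aluminium tube, the polish pot and the steel block just behind the board where they are. When the tube lies still, take the hand away.

Things in the scene. Friction and masses are not known exactly. Their poses are not given: they have to be found in the camera images.
- line_mid (a point): middle of the 3 mm wide, 188 mm long red line on the top of a fixed board, 12 mm above the work surface. The line runs along this point's x axis; tubes roll along its y axis. The board is 200 mm along x, 400 mm along y, dark green with white ticks; a wooden strip across each y end stands 6 mm above the green, its inner edge 184 mm from the line.
- brass_tube_blank: brass tube, 30 mm diameter, 140 mm long, 0.2 to 0.4 kg, ends closed; slippery (friction about 0.4); stops within a few mm if pushed slowly and let go. Origin on its axis at mid length, 27 mm above the work surface; x along the tube, z up at the start, towards its dark scribed line. Starts 75 to 115 mm from the red line, on either side, up to 0.08 rad askew; rolls square to its own axis.
- aluminium_tube_blank: a second tube of the same size, silver aluminium, lying on the board on the other side of the red line, 75 to 115 mm from it; a bystander. Origin and axes as for the brass tube.
- polish_pot: round polish pot with a red lid, 58 mm diameter, 50 mm high, standing on the work surface beyond the board's far edge; a bystander. Origin: centre of its underside.
- steel_block: square steel bench block, 64 x 64 x 20 mm, lying on the work surface beyond the board's far edge; a bystander. Origin: centre of its underside.

How it is judged:
By the outcome, as a careful person would: the job done as asked, in the order asked, and still so for the second after the job is handed in, with the robot touching nothing.
It also fails if it takes over 40 s, if anything falls off the work surface, if the arm or the gripper's body presses on something with over 40 N, if the wrist force passes 120 N, or if a joint passes its speed limit or range.

## Working session

There is one attempt and no reset: what is moved stays moved. The work goes in short steps, each a Python script; the robot and the scene stay as the last script left them, time stands still between calls to the robot, and variables do not carry over. Pictures are saved under pics/ and viewed, at most 12 in all, crops included, and the job is handed in when it is done.

```bash
ls; mkdir -p pics
python3 - <<'E'
from workcell import vision, monitor
import cv2
for n in ("scene","side","wrist"):
    f=vision.grab_frame(n); print(n,{k:v for k,v in f.items() if k!="img"})
    cv2.imwrite(f"pics/{n}0.png",f["img"][:,:,::-1])
print(monitor.get_t(),monitor.get_orientation())
E
```

```text
pics
scene {'fx': 394.60544227188706, 'fy': 394.60544227188706, 'cx': 316.53027837489617, 'cy': 197.38282290346135, 'position': array([ 0.32204352, -0.37192799,  0.69114593]), 'orientation': array([ 0.70836354, -0.1694887 , -0.4991961 ])}
side {'fx': 444.0663078770148, 'fy': 444.0663078770148, 'cx': 323.6187037963131, 'cy': 206.57788416043874, 'position': array([0.62610639, 0.77990679, 0.55474641]), 'orientation': array([-0.03499672, -1.35908375, -2.82708875])}
wrist {'fx': 275.4771790081367, 'fy': 275.4771790081367, 'cx': 318.66661700929296, 'cy': 202.583909479663, 'position': array([0.08492321, 0.54962511, 0.38410715]), 'orientation': array([-0.27367864, -0.19970755,  1.26034171])}
0.15 [-4.69084691e-01 -3.10603095e+00  1.51116767e-03]
```

View pics/scene0.png

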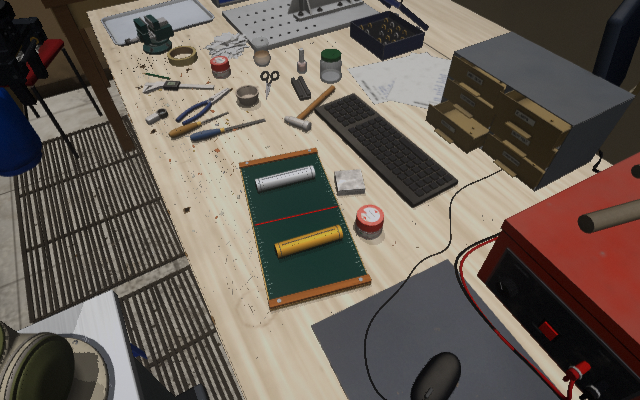

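View pics/side0.png

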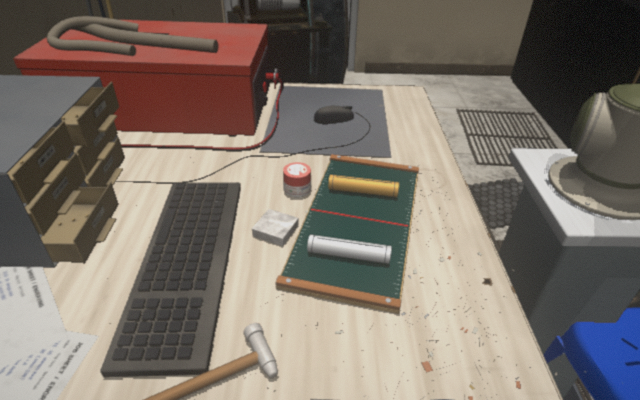

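View pics/wrist0.png

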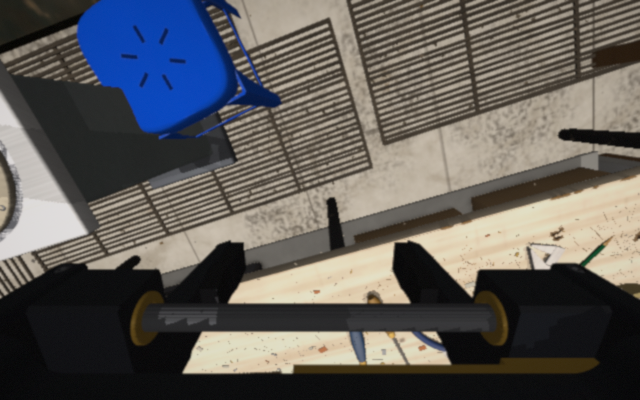

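The scene view shows brass at (309,240), the red line through (291,219), aluminium at (286,179), the pot at (370,220) and the block at (349,182). In the side view brass is at (364,187), the line at (360,217) and aluminium at (349,249). The wrist view shows only the floor and bench edge. Next I measure by ray casting.

```bash
cat > h.py <<'E'
import numpy as np, cv2
from scipy.spatial.transform import Rotation as R
from workcell import robot, command_gripper, planner, vision, hand_in, monitor
def cast(f,px,z):
    px=np.atleast_2d(px).astype(float)
    d=np.c_[(px[:,0]-f["cx"])/f["fx"],-(px[:,1]-f["cy"])/f["fy"],-np.ones(len(px))]
    d=R.from_rotvec(f["orientation"]).apply(d); p=f["position"]
    return (p+d*((z-p[2])/d[:,2])[:,None])[:,:2]
def project(f,P):
    c=R.from_rotvec(f["orientation"]).inv().apply(np.atleast_2d(P)-f["position"])
    return np.c_[f["cx"]+f["fx"]*c[:,0]/-c[:,2], f["cy"]-f["fy"]*c[:,1]/-c[:,2]]
def biggest(m):
    c,_=cv2.findContours(cv2.morphologyEx(m.astype(np.uint8),cv2.MORPH_CLOSE,np.ones((5,5))),0,1)
    return max(c,key=cv2.contourArea)
def boxmid(c):  # ends of the long middle line
    (cx,cy),(w,h),a=cv2.minAreaRect(c); a=np.radians(a); 
    u=np.array([np.cos(a),np.sin(a)]) if w>h else np.array([-np.sin(a),np.cos(a)])
    return np.array([[cx,cy]-u*max(w,h)/2,[cx,cy]+u*max(w,h)/2])
def report(n,f=None,pr=True):
    f=f or vision.grab_frame(n); hsv=cv2.cvtColor(f["img"],cv2.COLOR_RGB2HSV).astype(int); H,S,V=hsv[...,0],hsv[...,1],hsv[...,2]
    g=biggest((H>60)&(H<95)&(S>80)&(V<110)&(V>25)) # board
    box=cv2.fillConvexPoly(np.zeros(H.shape,np.uint8),cv2.convexHull(g),1)>0
    out={}
    for k,m,z in (("line",((H<6)|(H>172))&(S>130)&(V>60),.012),("brass",(H>14)&(H<34)&(S>110)&(V>90),.027),("alu",(S<45)&(V>120),.027)):
        c=biggest(m&box); e=cast(f,boxmid(c),z)
        if e[0,0]>e[1,0]: e=e[::-1]
        d=e[1]-e[0]; out[k]=(e.mean(0),np.arctan2(d[1],d[0]),np.hypot(*d))
        if pr: print(n,k,"mid",e.mean(0).round(4),"yaw %.3f len %.4f"%out[k][1:],"px",boxmid(c).round(0).tolist())
    L,a,_=out["line"]; nrm=np.array([-np.sin(a),np.cos(a)])
    out["off"]=(out["brass"][0]-L)@nrm
    if pr: print(n,"brass offset %.4f askew %.3f along %.4f"%(out["off"],out["brass"][1]-a,(out["brass"][0]-L)@[np.cos(a),np.sin(a)]))
    return out
E
python3 -c "
from h import *
report('scene');report('side')"
```

```text
scene line mid [0.5423 0.1295] yaw -0.244 len 0.1863 px [[337.0, 206.0], [255.0, 225.0]]
scene brass mid [0.5303 0.0481] yaw -0.175 len 0.1419 px [[342.0, 230.0], [276.0, 250.0]]
scene alu mid [0.5688 0.2356] yaw -0.200 len 0.1420 px [[314.0, 169.0], [256.0, 183.0]]
scene brass offset -0.0818 askew 0.069 along 0.0080Traceback (most recent call last):
  File "<string>", line 3, in <module>
    report('scene');report('side')
                    ~~~~~~^^^^^^^^
  File "h.py", line 25, in report
    c=biggest(m&box); e=cast(f,boxmid(c),z)
  File "h.py", line 14, in biggest
    return max(c,key=cv2.contourArea)
ValueError: max() iterable argument is empty
```

```bash
python3 - <<'E'
s=open('h.py').read()
a=s.index("    g=biggest("); b=s.index("    out={}")
s=s[:a]+'''    c,sn=np.cos(-.244),np.sin(-.244); u,w=np.array([c,sn]),np.array([-sn,c])
    q=[[*(np.array([.5423,.1295])+i*.1*u+j*.18*w),z] for i in(-1,1) for j in(-1,1) for z in(.012,.035)]
    box=cv2.fillConvexPoly(np.zeros(H.shape,np.uint8),cv2.convexHull(project(f,q).round().astype(np.int32)),1)>0
'''+s[b:]
open('h.py','w').write(s)
E
python3 -c "
from h import *
report('scene');report('side')
for yaw in (-.244,-.244+np.pi):
  o=(R.from_euler('z',yaw)*R.from_euler('x',np.pi)*R.from_euler('z',np.pi/2)).as_rotvec(); print(o,planner.inverse_kinematics([.52,.0,.15],o),R.from_rotvec(o).as_matrix()[:,1])"
```

```text
scene line mid [0.5423 0.1295] yaw -0.244 len 0.1863 px [[337.0, 206.0], [255.0, 225.0]]
scene brass mid [0.5303 0.0481] yaw -0.175 len 0.1419 px [[342.0, 230.0], [276.0, 250.0]]
scene alu mid [0.5689 0.2356] yaw -0.200 len 0.1420 px [[314.0, 169.0], [256.0, 183.0]]
scene brass offset -0.0818 askew 0.069 along 0.0080
side line mid [0.5447 0.1311] yaw -0.243 len 0.1857 px [[311.0, 209.0], [407.0, 225.0]]
side brass mid [0.5305 0.0475] yaw -0.161 len 0.1413 px [[329.0, 181.0], [398.0, 189.0]]
side alu mid [0.5689 0.2293] yaw -0.195 len 0.1450 px [[307.0, 241.0], [391.0, 253.0]]
side brass offset -0.0845 askew 0.082 along 0.0063
[ 1.93458594e+00 -2.47527406e+00  1.18459224e-16] None [-9.70379396e-01  2.41586066e-01 -2.57474289e-16]
[-2.47527406e+00 -1.93458594e+00 -1.51566822e-16] [-0.22792999  0.39500942  1.49926528  0.          1.24731795  0.01607001] [ 9.70379396e-01 -2.41586066e-01 -3.70718350e-17]
```

View pics/side1.png

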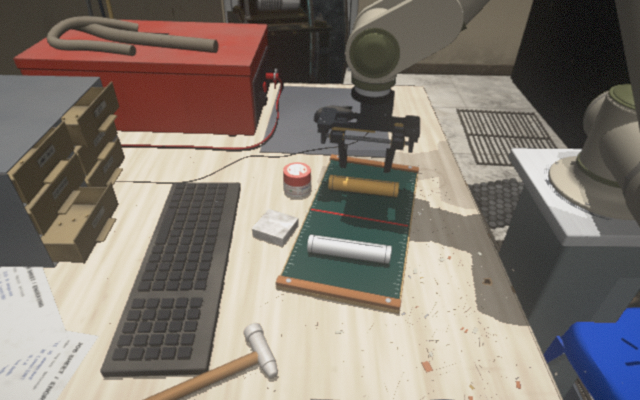

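View pics/wrist1.png

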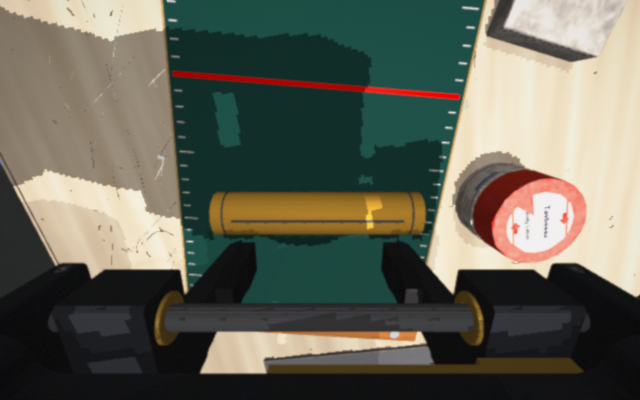

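The side view shows the open fingertips just behind the brass tube at (364,187). In the wrist view the tube spans (210–425, 192–236), with its scribed line at row 221. The red line runs from (173,73) to (460,97), and the view is clear. Contact is near, so I push on while turning the yaw to the line, watching with the wrist camera.

```bash
sed -i 's/(V>90),.027/(V>45),.027/' h.py
python3 - <<'E'
from h import *
report('wrist')
robot.movel(pos(-.078),v=.02,frame=ori(-.2))
report('wrist')
robot.movel(pos(-.045),v=.02,frame=ori(LY))
print(monitor.get_t(),monitor.get_ee_pos(),monitor.get_orientation(),ori(LY),monitor.get_wrist_force())
report('wrist')
cv2.imwrite("pics/wrist2.png",vision.grab_frame("wrist")["img"][:,:,::-1])
report('side')
E
```

```text
wrist line mid [0.5434 0.13  ] yaw -0.244 len 0.1887 px [[172.0, 73.0], [459.0, 97.0]]
wrist brass mid [0.5292 0.0474] yaw -0.168 len 0.1509 px [[425.0, 213.0], [209.0, 213.0]]
wrist alu mid [0.6397 0.1135] yaw 1.338 len 0.0803 px [[497.0, 5.0], [464.0, 150.0]]
wrist brass offset -0.0836 askew 0.076 along 0.0061
wrist line mid [0.5432 0.13  ] yaw -0.243 len 0.1887 px [[176.0, 111.0], [454.0, 124.0]]
wrist brass mid [0.529  0.0471] yaw -0.167 len 0.1504 px [[424.0, 237.0], [216.0, 243.0]]
wrist alu mid [0.6411 0.1172] yaw 1.342 len 0.0818 px [[490.0, 31.0], [462.0, 171.0]]
wrist brass offset -0.0838 askew 0.076 along 0.0062
9.5417 [0.53752445 0.08533225 0.04500422] [-2.47444744e+00 -1.93561735e+00 -4.63543368e-06] [-2.47430645e+00 -1.93582333e+00 -1.51507574e-16] [-0.13449563  0.25254946  0.41182151]
wrist line mid [0.5435 0.1296] yaw -0.243 len 0.1891 px [[444.0, 166.0], [180.0, 166.0]]
wrist brass mid [0.5251 0.0475] yaw -0.167 len 0.1166 px [[392.0, 275.0], [239.0, 285.0]]
wrist alu mid [0.5536 0.223 ] yaw -0.243 len 0.1481 px [[420.0, 6.0], [155.0, 7.0]]
wrist brass offset -0.0841 askew 0.076 along 0.0019
side line mid [0.4582 0.1529] yaw 0.020 len 0.0038 px [[406.0, 225.0], [404.0, 225.0]]
side brass mid [0.5307 0.0489] yaw -0.159 len 0.1411 px [[329.0, 182.0], [398.0, 189.0]]
side alu mid [0.5691 0.2297] yaw -0.203 len 0.1455 px [[307.0, 241.0], [391.0, 254.0]]
side brass offset -0.1055 askew -0.179 along 0.0704
```

View pics/wrist2.png

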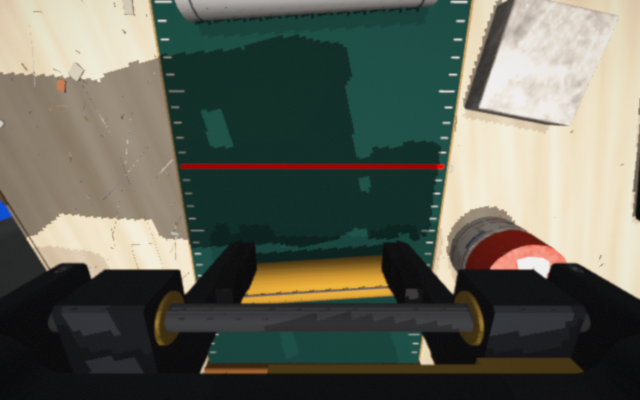

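The fingers passed over the tube without touching it: the wrist view has it at (240–390, 255–300), behind the tips, and its pose is unchanged. The tips must be higher than assumed when the fingers are open. I'll back off and find the tip height by gently touching the board.

Run:
```python
from h import *
print(robot.nose_length,monitor.get_width())
robot.movel(pos(-.045,z=.075),v=.15); robot.movel(pos(-.135,z=.075),v=.15); robot.movel(pos(-.135,z=.042),v=.1)
f0=monitor.get_wrist_force()
z=.042
while z>.016:
    z-=.0015; robot.movel(pos(-.135,z=z),v=.03); f=monitor.get_wrist_force()-f0
    if abs(f[2])>3: break
print(z,f,monitor.get_ee_pos(),monitor.get_t())
robot.movel(pos(-.135,z=z+.004),v=.03); report('wrist')
```

```text
0.011 0.07493654914420457
0.01499999999999998 [ 0.77425898 -0.62561758 -0.40214046] [ 0.51582099 -0.0019244   0.01492958] 15.775
wrist line mid [0.5436 0.1303] yaw -0.243 len 0.1889 px [[129.0, 4.0], [489.0, 4.0]]
wrist brass mid [0.5292 0.0476] yaw -0.167 len 0.1544 px [[457.0, 158.0], [186.0, 178.0]]
wrist alu mid [0.6159 0.0182] yaw 1.342 len 0.1147 px [[497.0, 72.0], [463.0, 268.0]]
wrist brass offset -0.0838 askew 0.076 along 0.0060
```

Run:
```python
from h import *
f0=monitor.get_wrist_force()
z=.016
robot.movel(pos(-.135,z=z),v=.03)
while z>.003:
    z-=.001; robot.movel(pos(-.135,z=z),v=.03); f=monitor.get_wrist_force()-f0
    if abs(f[2])>3: break
print(z,f,monitor.get_ee_pos(),monitor.get_t())
robot.movel(pos(-.135,z=z+.01),v=.05)
print(monitor.get_t())
cv2.imwrite("pics/side3.png",cv2.resize(vision.grab_frame("side")["img"][80:230,280:440,::-1],None,fx=4,fy=4))
```

```text
0.002999999999999993 [ 0.26182479 -0.2327733   0.26343685] [ 0.51583106 -0.00193298  0.00296364] 19.6083
19.9583
```

View pics/side3.png

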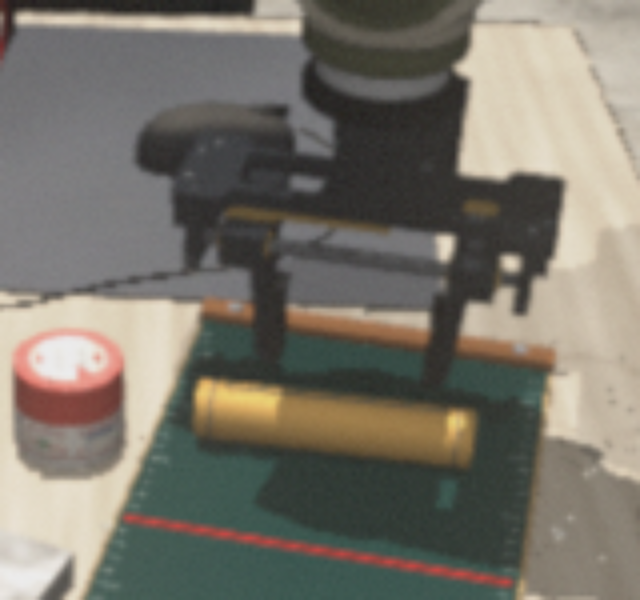

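The crop shows the fingertips behind the tube: the left tip ends at about full-image (347,174) and the right at about (389,176). There was still no contact at TCP z = 0.003, so I estimate tip height from these pixels.

Run:
```python
from h import *
f={'fx':444.0663,'fy':444.0663,'cx':323.6187,'cy':206.5779,'position':np.array([0.62610639,0.77990679,0.55474641]),'orientation':np.array([-0.03499672,-1.35908375,-2.82708875])}
for s in(.045,-.045):
  for z in(.0,.01,.02,.03,.04,.05): print(s,z,project(f,[*(np.array([.5158,-.0019])+s*U),z]).round(1))
```

```text
0.045 0.0 [[346.6 178.6]]
0.045 0.01 [[346.8 174.8]]
0.045 0.02 [[347.1 170.9]]
0.045 0.03 [[347.3 167. ]]
0.045 0.04 [[347.6 163.1]]
0.045 0.05 [[347.9 159.1]]
-0.045 0.0 [[387.8 185. ]]
-0.045 0.01 [[388.3 181.2]]
-0.045 0.02 [[388.8 177.3]]
-0.045 0.03 [[389.4 173.4]]
-0.045 0.04 [[389.9 169.4]]
-0.045 0.05 [[390.5 165.4]]
```

Run:
```python
from h import *
z=.022
robot.movel(pos(-.118,z=z),v=.06,frame=ori(-.18))
robot.movel(pos(-.085,z=z),v=.025,frame=ori(-.2))
r=report('wrist'); print(monitor.get_t(),monitor.get_wrist_force(),monitor.get_ee_pos())
if r["off"]>-.078:
    robot.movel(pos(-.055,z=z),v=.022,frame=ori(LY))
    report('wrist'); print(monitor.get_t(),monitor.get_wrist_force())
cv2.imwrite("pics/wrist4.png",vision.grab_frame("wrist")["img"][:,:,::-1])
```

```text
wrist line mid [0.5433 0.13  ] yaw -0.243 len 0.1886 px [[160.0, 99.0], [474.0, 114.0]]
wrist brass mid [0.531  0.0581] yaw -0.170 len 0.1529 px [[443.0, 225.0], [201.0, 231.0]]
wrist alu mid [0.6393 0.1125] yaw 1.334 len 0.0821 px [[517.0, 15.0], [480.0, 176.0]]
wrist brass offset -0.0728 askew 0.074 along 0.0054
21.9917 [-12.60798554  -1.77330147  32.66788472] [0.52691264 0.04684824 0.02460069]
wrist line mid [0.5432 0.1297] yaw -0.241 len 0.1888 px [[460.0, 158.0], [164.0, 158.0]]
wrist brass mid [0.5358 0.0728] yaw -0.204 len 0.1519 px [[439.0, 245.0], [206.0, 253.0]]
wrist alu mid [0.6412 0.1183] yaw 1.343 len 0.0851 px [[496.0, 58.0], [470.0, 211.0]]
wrist brass offset -0.0570 askew 0.036 along 0.0063
23.5583 [-13.32436666   2.45329862  36.16747112]
```

View pics/wrist4.png

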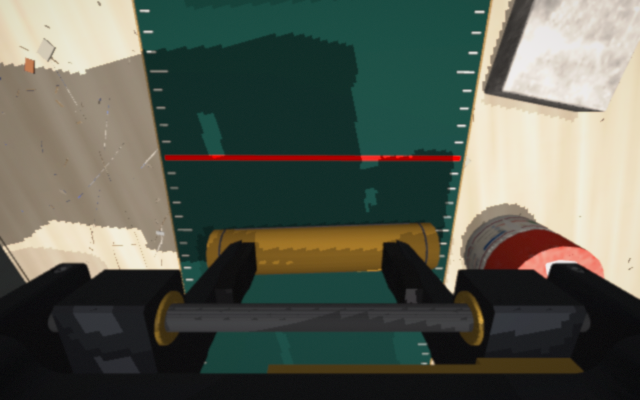

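The wrist view shows the fingertips resting on top of the tube, at (240,250) and (400,250). The tube is at rows 225–272 and the line at row 158. It is rolling, but under about 36 N of downward force, so the open tips sit about 17 mm above the TCP. I'll lift, go behind and lower, so the contact is sideways just below the top.

Run:
```python
from h import *
robot.movel(pos(-.055,z=.045),v=.1)
robot.movel(pos(-.098,z=.045),v=.15)
r=report('wrist'); print(monitor.get_t())
z=.0175
robot.movel(pos(r["off"]-.035,z=z),v=.1)
robot.movel(pos(-.055,z=z),v=.025)
r2=report('wrist'); print(monitor.get_t(),monitor.get_wrist_force(),monitor.get_ee_pos())
if r2["off"]>-.045:
    robot.movel(pos(-.055-.012-r2["off"],z=z),v=.018)
    report('wrist'); print(monitor.get_t(),monitor.get_wrist_force())
cv2.imwrite("pics/wrist5.png",vision.grab_frame("wrist")["img"][:,:,::-1])
```

```text
wrist line mid [0.5433 0.13  ] yaw -0.244 len 0.1884 px [[455.0, 86.0], [167.0, 86.0]]
wrist brass mid [0.536  0.0733] yaw -0.207 len 0.1518 px [[435.0, 172.0], [208.0, 180.0]]
wrist alu mid [0.6182 0.0264] yaw 1.333 len 0.1216 px [[466.0, 121.0], [440.0, 287.0]]
wrist brass offset -0.0568 askew 0.037 along 0.0066
24.475
wrist line mid [0.5437 0.1296] yaw -0.241 len 0.1887 px [[461.0, 156.0], [161.0, 156.0]]
wrist brass mid [0.5392 0.088 ] yaw -0.207 len 0.1531 px [[443.0, 222.0], [198.0, 230.0]]
wrist alu mid [0.6411 0.1185] yaw 1.342 len 0.0846 px [[497.0, 54.0], [471.0, 209.0]]
wrist brass offset -0.0414 askew 0.034 along 0.0056
26.5833 [-18.78666316  -8.5869272   64.67289671] [0.53502293 0.07491847 0.02338021]
wrist line mid [0.5434 0.1299] yaw -0.243 len 0.1884 px [[453.0, 202.0], [172.0, 202.0]]
wrist brass mid [0.5424 0.104 ] yaw -0.209 len 0.1519 px [[438.0, 243.0], [204.0, 251.0]]
wrist alu mid [0.5634 0.2279] yaw -0.242 len 0.1614 px [[462.0, 24.0], [143.0, 24.0]]
wrist brass offset -0.0254 askew 0.034 along 0.0052
28.4167 [-26.33892245   3.68176284  78.72561196]
```

View pics/wrist5.png

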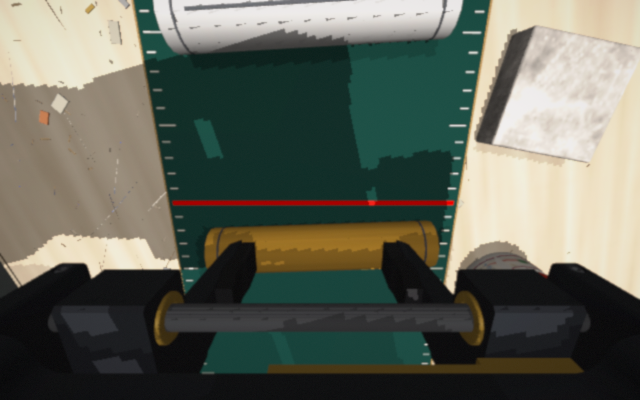

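The wrist view shows the tube at rows 222–270 and the line at row 202. It moves half as far as the hand, so it is being rolled by contact on its top rather than pushed from the side. Before moving again I'll work out where the visible fingertips sit in the tool frame, which takes no robot time.

Run:
```python
from h import *
f={'fx':275.477,'fy':275.477,'cx':318.667,'cy':202.584,'position':np.array([0.08492321,0.54962511,0.38410715]),'orientation':np.array([-0.27367864,-0.19970755,1.26034171])}
T=R.from_rotvec([-4.69084691e-01,-3.10603095e+00,1.51116767e-03]); t=np.array([.162,.525,.222])
print("cam in tool",T.inv().apply(f["position"]-t))
def P(p): return project(f,t+T.apply(p))
for p in ([0,0,0],[0,0,.011],[.009,.044,.011],[.009,-.044,.011],[.009,.044,0],[.009,.044,-.02],[.009,.044,-.04],[-.009,.044,.011],[.02,.044,0],[.03,.044,0],[.04,.044,0],[.03,.044,-.017],[.03,.0375,-.017],[.037,.0375,-.017]): print(p,P(p).round(0))
print(monitor.get_t(),monitor.get_ee_pos(),monitor.get_wrist_force(),monitor.get_width(), monitor.get_gripper_force())
```

```text
cam in tool [ 0.08094246  0.00060271 -0.16209229]
[0, 0, 0] [[318. 243.]]
[0, 0, 0.011] [[318. 236.]]
[0.009, 0.044, 0.011] [[383. 224.]]
[0.009, -0.044, 0.011] [[253. 224.]]
[0.009, 0.044, 0] [[387. 231.]]
[0.009, 0.044, -0.02] [[395. 245.]]
[0.009, 0.044, -0.04] [[405. 263.]]
[-0.009, 0.044, 0.011] [[381. 248.]]
[0.02, 0.044, 0] [[388. 214.]]
[0.03, 0.044, 0] [[389. 199.]]
[0.04, 0.044, 0] [[391. 183.]]
[0.03, 0.044, -0.017] [[397. 208.]]
[0.03, 0.0375, -0.017] [[385. 208.]]
[0.037, 0.0375, -0.017] [[386. 196.]]
28.4667 [0.54153766 0.10580603 0.02492293] [-27.29928464   4.05281985  79.20299549] 0.07519690380694434 39.2435185611248
```

The open tips sit about 17 mm behind the TCP (visible tip ≈ tool z −0.02). At that height the contact was too steep and they climbed onto the tube. I'll go about 4 mm lower, push slowly and close the loop with the wrist camera.

Run:
```python
from h import *
z=.0135
e=monitor.get_ee_pos(); d=(e[:2]-LM)@W
robot.movel(pos(d,z=.043),v=.12)
robot.movel(pos(-.066,z=.043),v=.15)
r=report('wrist'); o=r["off"]; print(monitor.get_t())
robot.movel(pos(min(o-.036,-.055),z=z),v=.12)
h=-.010-.0235
robot.movel(pos(h,z=z),v=.025)
for i in range(3):
    r=report('wrist'); t=monitor.get_t(); F=monitor.get_wrist_force(); e=monitor.get_ee_pos(); print("hand %.4f t %.2f z %.4f"%(h,t,e[2]),F)
    if abs(F[2])>25 or r["off"]>-.0012 or t>36 or r["off"]-h<.015: break
    h+=-r["off"]-.0007; robot.movel(pos(h,z=z),v=.012)
cv2.imwrite("pics/wrist6.png",vision.grab_frame("wrist")["img"][:,:,::-1])
```

```text
wrist line mid [0.5437 0.1298] yaw -0.244 len 0.1885 px [[450.0, 136.0], [174.0, 136.0]]
wrist brass mid [0.5426 0.1041] yaw -0.207 len 0.1520 px [[435.0, 173.0], [205.0, 182.0]]
wrist alu mid [0.4625 0.2131] yaw 1.309 len 0.0279 px [[130.0, -2.0], [139.0, 55.0]]
wrist brass offset -0.0252 askew 0.037 along 0.0051
29.3083
wrist line mid [0.4619 0.1504] yaw -0.243 len 0.0199 px [[191.0, 194.0], [159.0, 194.0]]
wrist brass mid [0.5463 0.1229] yaw -0.208 len 0.1539 px [[452.0, 207.0], [185.0, 216.0]]
wrist alu mid [0.5594 0.2221] yaw -0.243 len 0.1568 px [[463.0, 9.0], [124.0, 10.0]]
wrist brass offset -0.0064 askew 0.035 along 0.0886
hand -0.0335 t 31.02 z 0.0135 [ 0.45710153  0.39128532 -0.25588073]
wrist line mid [0.4594 0.151 ] yaw -0.242 len 0.0157 px [[185.0, 202.0], [160.0, 202.0]]
wrist brass mid [0.5477 0.1288] yaw -0.209 len 0.1538 px [[452.0, 207.0], [185.0, 215.0]]
wrist alu mid [0.562  0.2244] yaw -0.243 len 0.1603 px [[470.0, 17.0], [126.0, 17.0]]
wrist brass offset -0.0003 askew 0.033 along 0.0910
hand -0.0278 t 31.69 z 0.0135 [ 0.67094875  0.10585114 -0.42567748]
```

View pics/wrist6.png

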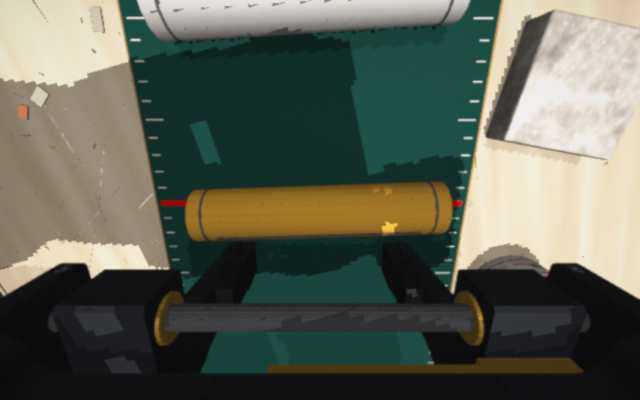

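The wrist view shows the tube at (187–452, 183–240) lying over the line, with red visible at (172,203) and (457,203). The offset is about 0, but it is 0.033 rad askew. I'll straighten it the way the earlier top contact did: rest the tips on the crown, turn the hand slightly, lift and recheck.

Run:
```python
from h import *
def chk():
    b=report('wrist',pr=False)["brass"]; v=b[0]-[.5435,.1299]; print("off %.4f along %.4f askew %.4f t %.2f"%(v@W,v@U,b[1]-LY,monitor.get_t())); return v@W,b[1]-LY
chk()
robot.movel(pos(-.036,z=.040),v=.15)
o,a=chk()
robot.movel(pos(o-.0004,z=.040),v=.15,frame=ori(LY+a))
robot.movel(pos(o-.0004,z=.0222),v=.08)
print(monitor.get_wrist_force())
robot.movel(pos(o-.0004,z=.0222),v=.05,frame=ori(LY-.008))
print(monitor.get_t(),monitor.get_orientation()-ori(LY-.008),monitor.get_wrist_force()); chk()
robot.movel(pos(o-.0004,z=.045),v=.12)
chk()
cv2.imwrite("pics/wrist7.png",vision.grab_frame("wrist")["img"][:,:,::-1])
```

```text
off -0.0001 along 0.0043 askew 0.0349 t 31.79
off -0.0001 along 0.0044 askew 0.0363 t 32.17
[-7.06782742  1.74948403 32.54364605]
33.1833 [4.96353262 3.84914473 0.00506174] [-6.36634016  0.37197024 34.44780894]
off 0.0016 along 0.0043 askew 0.0254 t 33.23
off 0.0011 along 0.0040 askew 0.0353 t 33.62
```

Run:
```python
from h import *
def chk():
    b=report('wrist',pr=False)["brass"]; v=b[0]-[.5435,.1299]; print("off %.4f along %.4f askew %.4f t %.2f"%(v@W,v@U,b[1]-LY,monitor.get_t())); return v@W,b[1]-LY
o,a=chk()
robot.movel(pos(o,z=.026),v=.12,frame=ori(LY+a))
robot.movel(pos(o,z=.0222),v=.05)
robot.movel(pos(o-.004,z=.0222),v=.012,frame=ori(LY-.045))
rel=R.from_rotvec(monitor.get_orientation())*R.from_rotvec(ori(LY)).inv()
print("yaw",rel.as_rotvec()[2],monitor.get_wrist_force()); chk()
robot.movel(pos(o-.004,z=.045),v=.12)
chk()
cv2.imwrite("pics/wrist8.png",vision.grab_frame("wrist")["img"][:,:,::-1])
```

```text
off 0.0011 along 0.0039 askew 0.0347 t 33.73
yaw -0.044253604228841364 [-7.07923455  0.29337941 35.55029275]
off 0.0017 along 0.0040 askew 0.0241 t 34.82
off 0.0006 along 0.0039 askew 0.0361 t 35.21
```

View pics/wrist8.png

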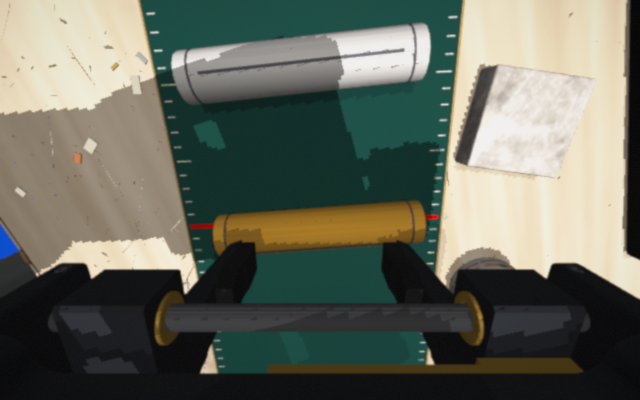

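The wrist view shows the tube at (213–427, 202–250), centred over the line with red showing at both ends. The offset is 0.6 mm and the askew is still about 0.035 rad. There is too little time left for another safe correction, so I take the hand away and hand in.

Run:
```python
from h import *
e=monitor.get_ee_pos()
robot.movel([e[0],e[1],.13],v=.12)
b=report('wrist',pr=False)["brass"]; v=b[0]-[.5435,.1299]; print(v@W,b[1]-LY,monitor.get_t())
print(hand_in())
```

```text
0.0007248297555078234 0.035921196460684424 36.1667
the job is handed in; nothing more can be done
None
```

I handed the job in at about 36 s: the brass tube lies still on the red line, about 0.7 mm off its middle but still 0.036 rad (2°) askew, with the hand clear and the other objects not touched. Along the way the fingertips rode on top of the tube for part of the roll, pressing with up to about 79 N, and I twice pressed on it with about 35 N to straighten it, without success.

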